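Square a taro slab into the dicing corner

TASK

Pick up the green square-footed pusher and, keeping the gripper itself off the food, use it to nudge the rectangular taro slab across the white board until it lies flat against both blue fences, square in their corner, ready for dicing. Then stand the pusher upright on the bench again, off the board, and let go. Leave the round taro slice, the orange round press and the whole taro where they are.

Things in the scene. Friction and masses are not known exactly. Their poses are not given: they have to be found in the camera images.
- corner (a point): Inside corner of two blue fence bars (20 mm high, 16 mm thick) fixed on the white board, at the board's top, 20 mm above the bench. Its x axis points square into the far fence, y into the left fence, z up: their inner faces are its planes x = 0 and y = 0. The board reaches 280 mm to its -x, 332 mm to its -y and is fixed, turned up to 16 degrees.
- slab: Rectangular lilac taro slab, 70 (its x) x 90 (its y) x 22 mm thick, about 140 g, loose, flat on the board. Origin: centre of its underside. Home: axes parallel to the corner's, 90 mm side on the far fence, 70 mm side on the left fence, origin at (-35, -45, 0) mm from the corner. Starts 25 to 60 mm from there in x and 30 to 85 mm in y, turned up to 17 degrees; slides easily.
- pusher_grip (a point): Grip point of the green plastic pusher, 200 g, standing loose on the bench to the right of the board: a square foot 70 x 70 x 30 mm high, with a square handle 26 x 26 mm up from its centre, 116 mm tall in all. Point on the handle's axis 85 mm above the underside. x and y are square to the sides of foot and handle alike, z up. Grip across x or y.
- slice_center (a point): Centre of the round lilac taro slice, a disc 70 mm across and 18 mm thick, loose on the board's near right part. Leave alone.
- press_center (a point): Point on the axis of the orange round press standing on the bench, loose, 50 mm above the bench: a round foot 68 mm across, 20 mm high, with a round handle 26 mm across, 105 mm tall in all. Leave alone.
- taro_center (a point): Centre of the whole peeled off-white taro standing on its cut end on the bench, loose, 80 mm across and 84 mm tall; the point is 42 mm above the bench. Leave alone.
There are look-alikes about, which are no part of the job. Leave any brown look-alike of the slab alone. Of the things shaped like the part that bears pusher_grip, the green one is meant.

How it is judged (in metres and radians):
On the way:
1. the slab is home in the corner, against both fences (x of slab in the frame of corner above -0.045 m and y of slab in the frame of corner above -0.055 m and z of slab in the frame of corner below 0.006 m and angle between the x axis of slab and the x axis of corner, either way round below 0.175 rad), for 0.2 s.
At the end, for the whole second after the job is handed in: The slab lies flat on the board, within 10 mm of the far fence and 10 mm of the left fence and within 10 degrees of square; the green pusher stands upright (within 7 degrees) with its foot on the bench, not on the board, released (all of step 1 and z of slab in the frame of corner above -0.006 m and angle between pusher_grip's own z axis and vertical below 0.12 rad and height (world z) of pusher_grip between 0.078 and 0.094 m); the robot touches nothing.
It fails at once if the gripper or arm touches the slab (contact force between any of the fingers, the arm and slab above 0.5 N).
It fails at once if the round slice, the press or the whole taro is moved by more than 30 mm (distance of any of slice_center, press_center, taro_center from where it was at the start of the episode above 0.03 m).
It also fails if it takes over 61 s, if anything falls off the work surface, if the arm or the gripper's body presses on something with over 40 N, if the wrist force passes 120 N, or if a joint passes its speed limit or range.

ROBOT

A 7-joint arm with a two-finger parallel gripper is mounted at the origin on the work surface. World frame = base frame: x ahead of the robot, y to its left, z up, the work surface at z = 0. Lengths are in mm, angles in degrees, forces in N, time in s.
With the tool pointing down it reaches from about 425 to 875 mm from the base axis. Payload 4.7 kg.
Tool frame: the origin (TCP) lies midway between the tips of the shut fingers; the grasp point (between the pads) lies 19 mm behind it; z points along the fingers, y is the direction in which the jaws open and shut (so a half turn about z gives the same grasp; the last joint's range is limited). The gripper opens to 87 mm and grips with 3 to 60 N. Pads are 19 mm wide; open, the fingers measure 117 mm over their backs; the gripper's body (75 mm by 190 mm) begins 51 mm behind the grasp point.
Start: joints at [70.594, 18.392, -4.016, 83.108, 1.295, 78.541, -3.26], TCP at [224.573, -609.994, 222.587] pointing down, gripper open.
Joint ranges: [-163.93, 163.93], [-17.29, 119.83], [-79.2, 71.16], [3.27, 140.29], [-89.18, 269.18], [5.43, 117.66], [-154.24, 154.24]. Speed limits (degrees/s): [147.25, 147.25, 180, 180, 180, 180, 180].

INTERFACE

Orientations are given as a 3x3 rotation matrix whose columns are the frame's x, y, z axes.
In Python, from workcell import * gives the robot as it stands. The module is installed in compiled form; this text tells all that it offers.
- The arm moves only by the tool carry_out, never from a script. Its argument "plan" is a list that holds one entry, the list of rows, each a list of 7 numbers: the shift along the tool's x, y, z in mm, then the turn, a rotation vector about the tool's x, y, z in rad, then the opening, from 0 (shut) to 1 (fully open). In form: [[[dx, dy, dz, rx, ry, rz, jaw], ...]]. A call has 1 to 12 rows; each row is the pose to reach, as a shift and turn from the pose commanded when the call began, along the tool's axes at that moment; what a row does not reach only later rows make up. A row lasts 1/10 s, in which the tool goes at most 50 mm and 8.59 degrees, less where a joint would pass 70% of its speed; a pose out of reach is approached as far as the arm can. A call with a gripper value outside its range is refused whole. The fingers move at their own pace and stop on an object; "newtons" is the grip in N (left out, the last holds). Time passes only in rows, so rows that repeat a pose let the fingers close. It gives the time, the measured TCP pose, the force and the opening at its end, in the units of the state.
- read_state(): the state, without advancing time (a new reading comes with each control period).
- capture(name): name is "side" or "top" or "wrist"; returns a dict with "pixels" (480x640x3 uint8, blue, green, red), "fx", "fy", "cx", "cy" (pixels), "dist_coeffs" ([k1, k2, p1, p2, k3] as OpenCV has them; the pictures are not rectified), "rvec" (rotation vector, rad) and "tvec" (3), from world to camera coordinates, as OpenCV has them; the wrist camera has in their place "mount" (4x4, takes a point from camera to tool coordinates, whose origin is the TCP and whose axes are the flange's). Camera axes: x right, y down, z forward; pixel columns grow to the right and rows downward; lengths in mm; the calibration is good to about 2 mm. A picture is of the moment at which its call begins: read the wrist's pose just before it. There is no depth.
- sign_off(): hands the job in, once; it reports no verdict.
The state is a dict: "t": time; "joint_pos": joint angles; "joint_velocities": joint speeds; "joint_torque": joint torques, N m; "tool_pos": TCP position; "orientation": TCP orientation; "wrist_force": force on the tool from outside, world axes, zero at the start; "torque": the same for the moment, N m; "width": finger opening in mm.
Only numpy, scipy, OpenCV 4.12 (cv2) and the standard library are available. Lean on these libraries where they do the work, as an engineer would, in place of code of your own. Each camera call takes 0.05 s, during which the arm holds its last target.

## Working session

There is one attempt and no reset: what is moved stays moved. The work goes in short steps, Python scripts to look and compute and a tool call to move; the robot and the scene stay as the last step left them, time stands still between calls to the robot, and variables do not carry over. Pictures are saved under pics/ and viewed, and the job is handed in when it is done.

Besides the shell and the picture viewer there is one more tool, called after "Request:" as name(argument=value, ...), one argument or row to a line, values as JSON. carry_out: Moves the arm, as the interface text tells. Its arguments: {"type":"object","properties":{"plan":{"type":"array"},"newtons":{"type":"number"}},"required":["plan"]}

```bash
mkdir -p pics; ls
python3 - <<'E'
from workcell import *
import cv2,pickle
s=read_state();print(s)
for n in("side","top","wrist"):
    c=capture(n);cv2.imwrite(f"pics/{n}0.png",c["pixels"]);pickle.dump((s,c),open(f"{n}0.pkl","wb"))
    print(n,{k:v for k,v in c.items() if k!="pixels"})
E
```

```text
pics
{'t': 0.0, 'joint_pos': array([70.59330549, 18.43712559, -4.01537316, 83.17401866,  1.29617891,
       78.5397739 , -3.25996286]), 'joint_velocities': array([-0.0138437 ,  0.04189887, -0.0473683 , -0.07316555,  0.06547956,
        0.09207794,  0.11114069]), 'joint_torque': array([-3.32122490e-04, -4.91289639e+01, -4.03972529e-01, -3.12523091e+01,
       -6.38511172e-02,  4.38740419e-02,  2.04685966e-04]), 'tool_pos': array([ 224.35644629, -609.47784462,  221.49114675]), 'orientation': array([[ 9.38393219e-01,  3.45568524e-01, -7.49827554e-04],
       [ 3.45569317e-01, -9.38391708e-01,  1.68817723e-03],
       [-1.20251046e-04, -1.84329146e-03, -9.99998294e-01]]), 'wrist_force': array([-0.28168446, -0.43827492,  0.46250237]), 'torque': array([ 0.01784074,  0.0090094 , -0.03689566]), 'width': 87.28157690569014}
side {'fx': 439.9426636562822, 'fy': 439.9426636562822, 'cx': 322.4311304253636, 'cy': 238.81997136597798, 'dist_coeffs': array([-0.04701224,  0.        ,  0.        ,  0.        ,  0.        ]), 'rvec': array([ 0.43659417, -2.58428509,  1.45242636]), 'tvec': array([520.262
[... 199 characters left out ...]
   ,  0.        ,  0.        ]), 'rvec': array([ 2.17397939, -2.19789854,  0.10061253]), 'tvec': array([  -7.8087633 ,  547.00908032, 1375.59725048])}
wrist {'fx': 353.94942490432334, 'fy': 353.94942490432334, 'cx': 321.4639366525399, 'cy': 234.12189803903252, 'dist_coeffs': array([-0.01367431,  0.        ,  0.        ,  0.        ,  0.        ]), 'mount': array([[-8.12359400e-04, -9.56107577e-01, -2.93014747e-01,
         8.06247914e+01],
       [ 9.99999373e-01, -5.50941171e-04, -9.74694501e-04,
         8.94603063e-01],
       [ 7.70478909e-04, -2.93015355e-01,  9.56107425e-01,
        -1.64071840e+02],
       [ 0.00000000e+00,  0.00000000e+00,  0.00000000e+00,
         1.00000000e+00]])}
```

View pics/top0.png

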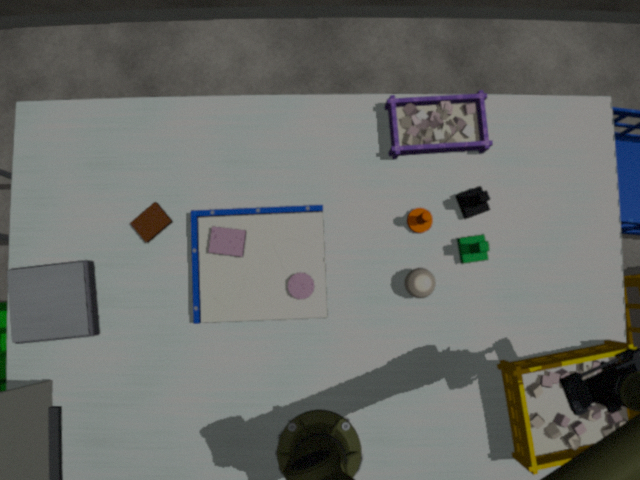

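View pics/side0.png

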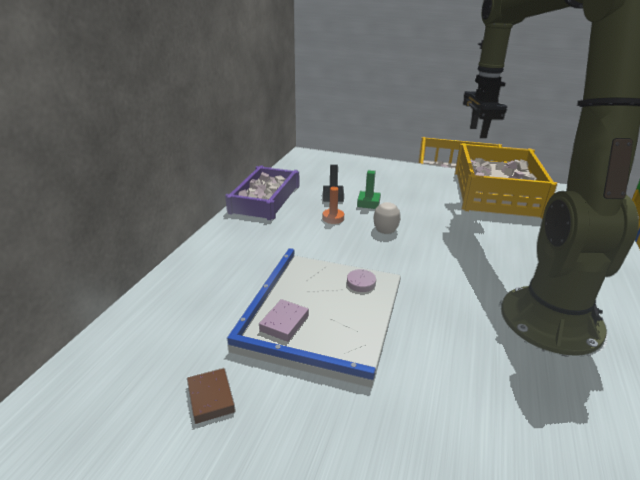

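View pics/wrist0.png

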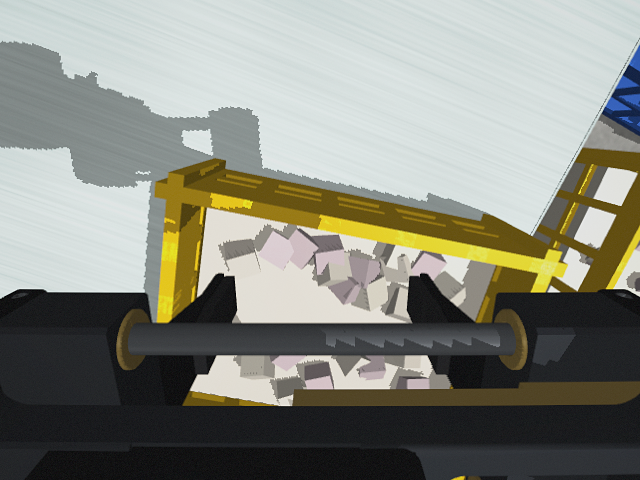

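Top view (up = +x, left = +y):
- **Pusher candidates:** green at (473,249) and black look-alike at (472,202). The orange round press at (419,220) is a different shape. I choose the green one.
- **Slab candidates:** lilac rectangle at (227,242), brown look-alike at (151,222), round slice at (300,286). I choose the lilac rectangle.
- **Board:** the fence corner is at about (199,215).

```bash
cat > h.py <<'E'
import cv2,numpy as np
from scipy.spatial.transform import Rotation as R
def cam(c,s=None):
    K=np.array([[c["fx"],0,c["cx"]],[0,c["fy"],c["cy"]],[0,0,1.]])
    if "mount" in c:
        T=np.eye(4);T[:3,:3]=s["orientation"];T[:3,3]=s["tool_pos"]
        M=T@c["mount"]; Rc=M[:3,:3]; o=M[:3,3]
    else:
        Rw=cv2.Rodrigues(c["rvec"])[0]; Rc=Rw.T; o=-Rw.T@c["tvec"]
    return K,Rc,o
def plane(c,px,z,s=None):
    K,Rc,o=cam(c,s)
    u=cv2.undistortPoints(np.float64(px).reshape(-1,1,2),K,c["dist_coeffs"])[:,0]
    d=np.c_[u,np.ones(len(u))]@Rc.T
    return o+d*((z-o[2])/d[:,2])[:,None]
def proj(c,P,s=None):
    K,Rc,o=cam(c,s)
    return cv2.projectPoints((np.float64(P).reshape(-1,3)-o)@Rc,np.zeros(3),np.zeros(3),K,c["dist_coeffs"])[0][:,0]
def hsv(c): return cv2.cvtColor(c["pixels"],cv2.COLOR_BGR2HSV)
def blobs(m,minA=20):
    cs,_=cv2.findContours(m,cv2.RETR_EXTERNAL,cv2.CHAIN_APPROX_NONE)
    return sorted([k for k in cs if cv2.contourArea(k)>minA],key=cv2.contourArea,reverse=True)
E
python3 - <<'E'
import pickle,cv2,numpy as np
s,c=pickle.load(open('top0.pkl','rb'))
im=c["pixels"]
def crop(x0,y0,x1,y1,f): return cv2.resize(im[y0:y1,x0:x1],None,fx=f,fy=f,interpolation=cv2.INTER_NEAREST)
cv2.imwrite('pics/cA.png',crop(390,170,500,310,4))
cv2.imwrite('pics/cB.png',crop(180,195,340,330,4))
from h import *
H=hsv(c)
for p in [(227,242),(300,286),(260,210),(473,249),(485,240),(463,255),(420,285),(419,220),(275,265)]: print(p,H[p[1],p[0]])
E
```

```text
(227, 242) [161  43 118]
(300, 286) [158  42 121]
(260, 210) [110 171 119]
(473, 249) [ 69 255  28]
(485, 240) [ 66  77 112]
(463, 255) [ 71 235  90]
(420, 285) [ 30  22 141]
(419, 220) [ 11 255  52]
(275, 265) [ 30  13 139]
```

View pics/cA.png

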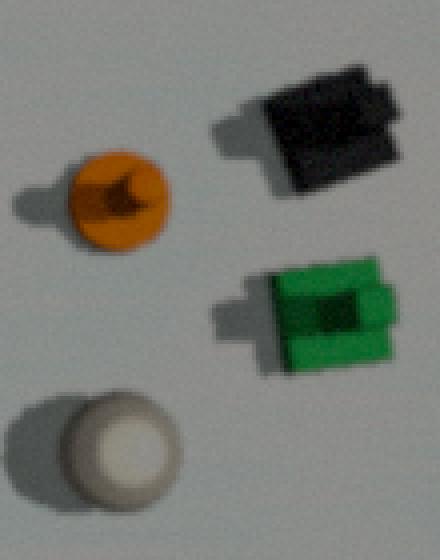

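View pics/cB.png

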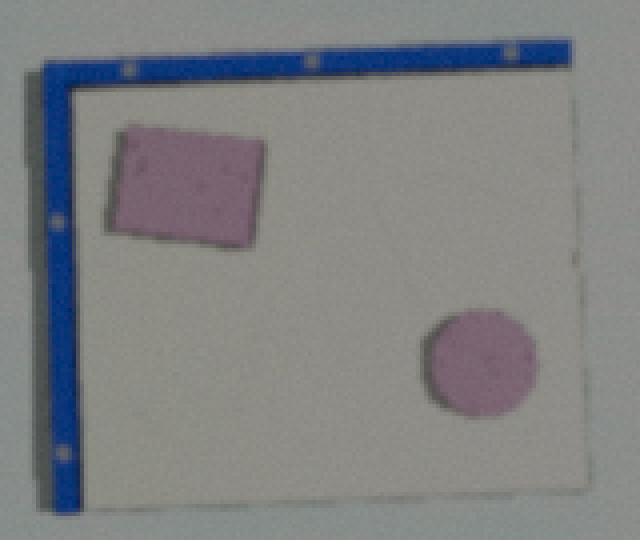

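The close crop shows the green square-footed pusher at full-image (473,249), with its foot leaning slightly. The lilac slab is at (227,242). The fences meet at about (199,217). Next I measure these.

Run:
```python
import pickle
from h import *
s,c=pickle.load(open('top0.pkl','rb'));H=hsv(c)
s2,c2=pickle.load(open('side0.pkl','rb'));H2=hsv(c2)
# fence top z=40
m=cv2.inRange(H,(105,130,60),(125,255,255));m[:190]=0;m[335:]=0;m[:,:180]=0;m[:,340:]=0
b=blobs(m)[0];hull=cv2.boundingRect(b);print('fence bbox',hull)
# inner edges: scan columns 215..318 lowest blue; rows 225..318 rightmost blue (subpix via saturation)
def edge(line,thr):
    i=np.where(line>thr)[0]
    if len(i)==0:return None
    k=i[-1]; return k+(line[k]-thr)/(line[k]-line[k+1]+1e-9)
S=H[:,:,1].astype(float)
A=np.array([(x,200+edge(S[200:225,x],90)) for x in range(212,318)])
B=np.array([(185+edge(S[y,185:208],90),y) for y in range(228,318)])
# outer too
A2=np.array([(x,220-edge(S[200:221,x][::-1],90)) for x in range(200,318)])
B2=np.array([(207-edge(S[y,185:208][::-1],90),y) for y in range(212,318)])
def fit(P):
    vx,vy,x,y=cv2.fitLine(P.astype(np.float32),cv2.DIST_HUBER,0,.01,.01).ravel();return np.array([x,y]),np.array([vx,vy])
Ls={}
for n,P in dict(A=A,B=B,A2=A2,B2=B2).items():
    W=plane(c,P,40)[:,:2];Ls[n]=fit(W);print(n,Ls[n],np.degrees(np.arctan2(Ls[n][1][1],Ls[n][1][0])))
def inter(l,k):
    t=np.linalg.solve(np.c_[l[1],-k[1]],k[0]-l[0]);return l[0]+t[0]*l[1]
print('inner',inter(Ls['A'],Ls['B']),'outer',inter(Ls['A2'],Ls['B2']))
# lilac
m=cv2.inRange(H,(145,28,70),(175,120,255));bs=blobs(m,100)
for k in bs[:4]:
    ctr=np.array(k[:,0],float);
    Mo=cv2.moments(k)
    if Mo['m10']/Mo['m00']>345 or ctr[:,1].min()<195: continue
    z=42 if Mo['m10']/Mo['m00']<260 else 38
    W=plane(c,ctr,z)[:,:2]
    print('lilac',Mo['m10']/Mo['m00'],Mo['m01']/Mo['m00'],plane(c,[[Mo['m10']/Mo['m00'],Mo['m01']/Mo['m00']]],z),cv2.minAreaRect(W.astype(np.float32)))
for nm,cc,HH in(('top',c,H),('side',c2,H2)):
    m=cv2.inRange(HH,(55,90,15),(85,255,255))
    if nm=='top': m[:, :440]=0;m[:220]=0;m[280:]=0;m[:,500:]=0
    else: m[:,:340]=0;m[:,400:]=0;m[:160]=0;m[215:]=0
    k=blobs(m)[0];print(nm,cv2.boundingRect(k),cv2.approxPolyDP(k,2,True)[:,0].tolist())
im=c2["pixels"];cv2.imwrite('pics/cC.png',cv2.resize(im[150:250,310:410],None,fx=5,fy=5,interpolation=cv2.INTER_NEAREST))
```

```text
fence bbox (191, 208, 67, 115)
A (array([625.6807 , 132.63872], dtype=float32), array([ 0.03328622, -0.99944586], dtype=float32)) -88.09248
B (array([479.31393, 305.3169 ], dtype=float32), array([0.9994395 , 0.03347811], dtype=float32)) 1.918513
A2 (array([641.7426 , 139.73804], dtype=float32), array([ 0.0337579 , -0.99943006], dtype=float32)) -88.065445
B2 (array([493.50528, 324.1212 ], dtype=float32), array([0.999481  , 0.03221289], dtype=float32)) 1.8459817
inner [619.773   310.02185] outer [635.3602 328.6931]
lilac 226.72073123298327 241.14430182808243 [[553.00133066 230.99199423  42.        ]] ((553.1307373046875, 231.1698760986328), (90.95101928710938, 69.44470977783203), 82.17107391357422)
lilac 300.31360946745565 285.4257067718606 [[436.23467758  40.56662865  38.        ]] ((436.08209228515625, 40.102901458740234), (64.78413391113281, 64.62821960449219), 89.40209197998047)
top (458, 235, 31, 28) [[483, 235], [458, 239], [462, 262], [487, 258], [488, 244]]
side (358, 171, 22, 37) [[368, 171], [367, 190], [360, 192], [358, 205], [374, 207], [378, 202], [379, 193], [372, 192], [374, 171]]
```

View pics/cC.png

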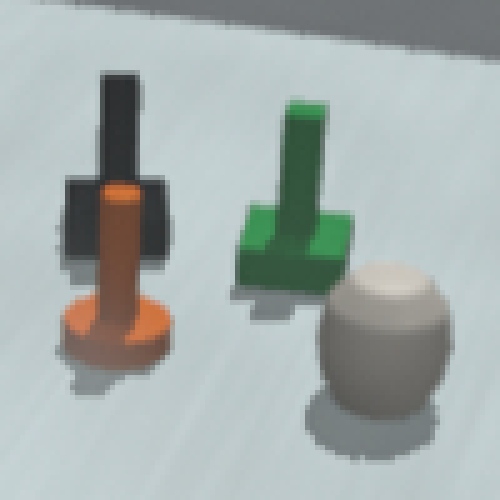

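Run:
```python
import pickle
from h import *
s,c=pickle.load(open('top0.pkl','rb'))
q=np.array([[278,275],[376,258],[393,356],[294,369]])/4+[389.6,169.6]
W=plane(c,q,30);print(W.round(1),W.mean(0))
for i in range(4):
    d=W[(i+1)%4]-W[i];print(np.linalg.norm(d),np.degrees(np.arctan2(d[1],d[0])))
h=np.array([[376,305]])/4+[389.6,169.6];print('handle',plane(c,h,116))
for n,p,z in(('black',(463,207),30),('orange',(418,220),20),('taro',(421,283),70)):print(n,plane(c,[p],z))
sh=np.array(W.mean(0));
T=np.array([535,-405,222]);print(s["orientation"].T@(T-s["tool_pos"]))
s2,c2=pickle.load(open('side0.pkl','rb'))
# check two-view: handle top centre side px ~ (310+305/5, 150+107/5)
print(plane(c2,[[310+305/5,150+107/5]],116))
```

```text
[[ 555.1 -380.1   30. ]
 [ 565.8 -446.7   30. ]
 [ 500.5 -455.9   30. ]
 [ 492.7 -388.9   30. ]] [ 528.49827644 -417.92209619   30.        ]
67.44735801699807 -80.88953198594724
65.92570150628258 -172.01530508351138
67.45960543681005 96.6023191882049
62.97311064109887 7.97956991659597
handle [[ 528.26465599 -417.73431111  116.        ]]
black [[ 638.75351659 -393.58794085   30.        ]]
orange [[ 606.10956448 -273.5786326    20.        ]]
taro [[ 438.5291978 -267.2190988   70.       ]]
[362.16701211 -84.53261735  -0.39658664]
[[ 526.35931025 -407.96010937  116.        ]]
```

Request:
carry_out(
  plan=[
    [[40, -9, 0, 0, 0, 0.02, 1], [80, -17, 0, 0, 0, 0.05, 1], [120, -26, 0, 0, 0, 0.08, 1], [160, -34, 0, 0, 0, 0.11, 1], [200, -43, 0, 0, 0, 0.14, 1], [240, -51, 0, 0, 0, 0.17, 1], [280, -60, 0, 0, 0, 0.2, 1], [320, -68, 0, 0, 0, 0.21, 1], [345, -74, 0, 0, 0, 0.21, 1], [351, -75, 0, 0, 0, 0.21, 1], [351, -75, 0, 0, 0, 0.21, 1], [351, -75, 0, 0, 0, 0.21, 1]],
  ],
)

```text
t: 1.35
tool_pos: [526.3, -420.1, 222.3]
orientation: [[0.99, 0.14, -0.002], [0.14, -0.99, -0.001], [-0.002, 0.001, -1.0]]
wrist_force: [0.6, -0.4, 0.5]
width: 87.1
```

Run:
```python
from workcell import *
import cv2,pickle
s=read_state();print(s['t'],s['tool_pos'],s['orientation'],s['joint_pos'])
for n in("wrist","top"):
    c=capture(n);cv2.imwrite(f"pics/{n}1.png",c["pixels"]);pickle.dump((s,c),open(f"{n}1.pkl","wb"))
```

```text
1.35 [ 526.26023194 -420.10665554  222.32040825] [[ 9.90159086e-01  1.39937814e-01 -1.54647391e-03]
 [ 1.39936357e-01 -9.90159981e-01 -1.01392906e-03]
 [-1.67314359e-03  7.87543147e-04 -9.99998290e-01]] [ 45.32356157  21.73445117 -12.12356327  79.09160055   4.63321915
  79.6889624  -48.75113952]
```

View pics/wrist1.png

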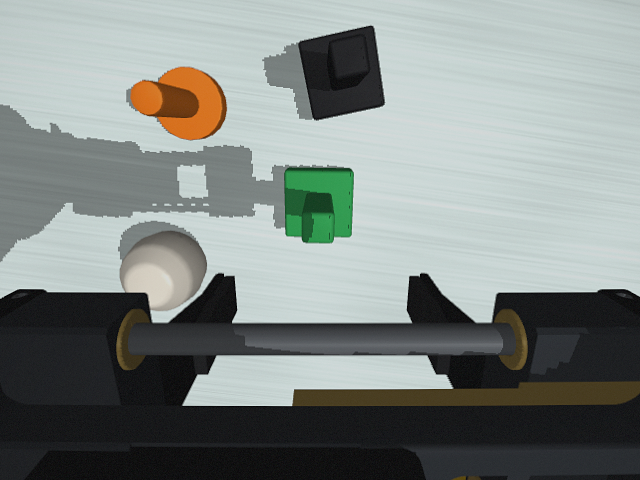

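Wrist view: the green pusher's foot spans (285–353, 168–237) and its handle top is at about (318,228). The black look-alike is at (345,70), the orange press at (190,100) and the taro at (165,270).

Run:
```python
import pickle
from h import *
s,c=pickle.load(open('wrist1.pkl','rb'));H=hsv(c)
cv2.imwrite('pics/w1c.png',cv2.resize(c["pixels"][155:255,270:370],None,fx=6,fy=6,interpolation=cv2.INTER_NEAREST))
m=cv2.inRange(H,(55,90,15),(85,255,255));k=blobs(m)[0]
print(cv2.boundingRect(k),cv2.approxPolyDP(k,2.5,True)[:,0].tolist())
print([H[y,x].tolist() for x,y in((318,230),(318,200),(345,220),(300,180))])
```

```text
(284, 168, 70, 75) [[288, 168], [284, 173], [286, 234], [301, 235], [303, 241], [331, 242], [334, 236], [349, 236], [352, 171], [349, 168]]
[[68, 176, 149], [66, 153, 65], [69, 171, 155], [69, 171, 152]]
```

View pics/w1c.png

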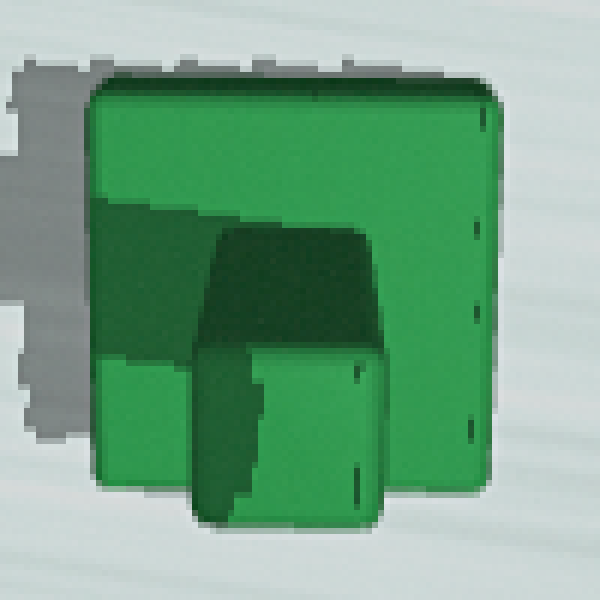

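Run:
```python
import pickle
from h import *
s,c=pickle.load(open('wrist1.pkl','rb'))
f=lambda q:np.array(q)/6+[269.6,154.6]
for q,z in(([(95,98),(494,98),(488,489),(98,488)],30),([(194,350),(384,350),(381,525),(197,525)],116)):
    W=plane(c,f(q),z,s);print(W.round(1).tolist(),W.mean(0).round(1))
    for i in range(4):
        d=W[(i+1)%4]-W[i];print(np.linalg.norm(d).round(1),np.degrees(np.arctan2(d[1],d[0])).round(1))
    print('tool',s["orientation"].T@(W.mean(0)-s["tool_pos"]))
```

```text
[[558.2, -380.0, 30.0], [567.5, -445.8, 30.0], [500.0, -455.9, 30.0], [490.6, -388.0, 30.0]] [ 529.1 -417.4   30. ]
66.4 -82.0
68.2 -171.4
68.6 97.8
68.1 6.7
tool [  3.49214126  -2.43488252 192.31297664]
[[539.2, -403.5, 116.0], [542.7, -428.1, 116.0], [518.8, -431.3, 116.0], [515.3, -406.9, 116.0]] [ 529.  -417.5  116. ]
24.8 -82.0
24.1 -172.4
24.7 98.0
24.1 8.0
tool [  3.23996308  -2.29615238 106.31336078]
```

Request:
carry_out(
  plan=[
    [[3.3, -2.4, 30, 0, 0, 0, 1], [3.3, -2.4, 60, 0, 0, 0, 1], [3.3, -2.4, 90, 0, 0, 0, 1], [3.3, -2.4, 115, 0, 0, 0, 1], [3.3, -2.4, 135, 0, 0, 0, 1], [3.3, -2.4, 150, 0, 0, 0, 1], [3.3, -2.4, 156, 0, 0, 0, 1], [3.3, -2.4, 156, 0, 0, 0, 1], [3.3, -2.4, 156, 0, 0, 0, 0.2], [3.3, -2.4, 156, 0, 0, 0, 0.2], [3.3, -2.4, 156, 0, 0, 0, 0.2], [3.3, -2.4, 156, 0, 0, 0, 0.2]],
  ],
  newtons=40,
)

```text
t: 2.65
tool_pos: [531.3, -415.7, 67.3]
orientation: [[0.99, 0.142, 0.001], [0.142, -0.99, -0.001], [0.001, 0.001, -1.0]]
wrist_force: [-0.3, -0.4, -0.4]
width: 62.6
```

Request:
carry_out(
  plan=[
    [[0, 0, 0, 0, 0, 0, 0.1], [0, 0, 0, 0, 0, 0, 0], [0, 0, 0, 0, 0, 0, 0], [0, 0, 0, 0, 0, 0, 0], [0, 0, 0, 0, 0, 0, 0], [0, 0, 0, 0, 0, 0, 0]],
  ],
  newtons=40,
)

```text
t: 3.25
tool_pos: [530.8, -415.6, 66.4]
orientation: [[0.99, 0.142, -0.0], [0.142, -0.99, -0.0], [-0.0, 0.0, -1.0]]
wrist_force: [-0.2, -0.3, -1.4]
width: 25.9
```

Request:
carry_out(
  plan=[
    [[0, 0, -20, 0, 0, 0, 0], [0, 0, -50, 0, 0, 0, 0], [0, 0, -85, 0, 0, 0, 0], [0, 0, -110, 0, 0, 0, 0], [0, -10, -120, 0, 0, 0, 0], [1, -35, -120, 0, 0, 0, 0], [2, -70, -120, 0, 0, 0, 0], [3, -110, -120, 0, 0, 0, 0], [4, -150, -120, 0, 0, 0, 0], [5, -190, -120, 0, 0, 0, 0], [6, -230, -120, 0, 0, 0, 0], [8, -270, -120, 0, 0, 0, 0]],
  ],
)

```text
t: 4.45
tool_pos: [498.7, -144.6, 185.1]
orientation: [[0.99, 0.143, -0.002], [0.143, -0.99, 0.001], [-0.002, -0.001, -1.0]]
wrist_force: [0.6, -0.2, -1.1]
width: 26.1
```

Request:
carry_out(
  plan=[
    [[1, -40, 0, 0, 0, 0.01, 0], [2, -80, 0, 0, 0, 0.02, 0], [3, -120, 0, 0, 0, 0.04, 0], [4, -160, 0, 0, 0, 0.06, 0], [5, -200, 0, 0, 0, 0.08, 0], [6, -240, 0, 0, 0, 0.1, 0], [7, -280, 0, 0, 0, 0.11, 0], [8, -315, 0, 0, 0, 0.11, 0], [9, -345, 0, 0, 0, 0.11, 0], [10, -362, 0, 0, 0, 0.11, 0], [10, -368, 0, 0, 0, 0.11, 0], [10, -368, 0, 0, 0, 0.11, 0]],
  ],
)

```text
t: 5.65
tool_pos: [456.8, 219.0, 185.6]
orientation: [[0.999, 0.035, -0.002], [0.035, -0.999, -0.001], [-0.002, 0.001, -1.0]]
wrist_force: [-0.0, -0.2, -2.0]
width: 26.0
```

Run:
```python
from workcell import *
import cv2,pickle
s=read_state();print(s['t'],s['tool_pos'],s['orientation'],s['joint_pos'],s['width'])
for n in("wrist","top","side"):
    c=capture(n);cv2.imwrite(f"pics/{n}2.png",c["pixels"]);pickle.dump((s,c),open(f"{n}2.pkl","wb"))
```

```text
5.65 [456.76500026 218.95404057 185.57039768] [[ 9.99393090e-01  3.47913334e-02 -1.73618314e-03]
 [ 3.47900378e-02 -9.99394346e-01 -7.70943889e-04]
 [-1.76195378e-03  7.10074118e-04 -9.99998196e-01]] [  11.27587212    4.71282499  -41.42114181  104.76390017    3.26739885
   71.8346324  -119.08078558] 26.022800534255197
```

View pics/wrist2.png

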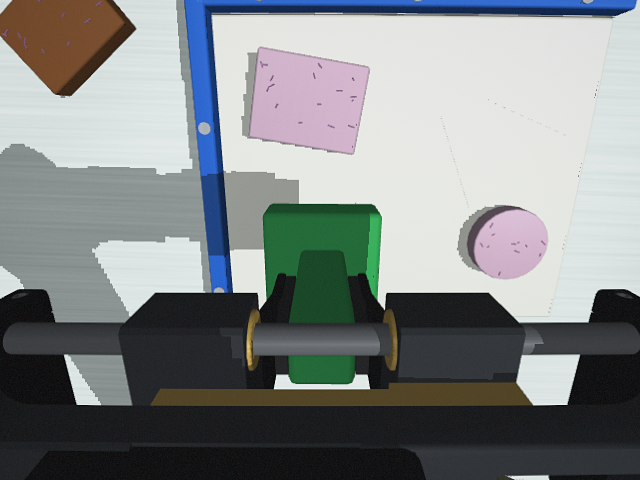

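View pics/side2.png

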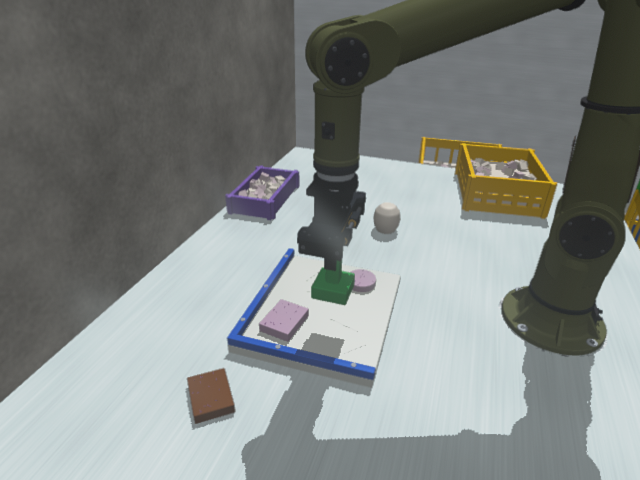

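The wrist view shows the pusher held upright with its foot front edge at about (265–380, 205). The lilac slab has corners (258,47), (369,67), (354,154) and (249,138), and the inner corner of the fences is near (212,14).

```bash
cat > m.py <<'E'
from h import *
def fit(P):
    vx,vy,x,y=cv2.fitLine(np.float32(P),cv2.DIST_HUBER,0,.01,.01).ravel();return np.array([x,y]),np.array([vx,vy])
def inter(l,k):
    t=np.linalg.solve(np.c_[l[1],-k[1]],k[0]-l[0]);return l[0]+t[0]*l[1]
def measure_slab(c,s=None,roi=None):
    H=hsv(c);m=cv2.inRange(H,(140,22,60),(178,140,255))
    if roi: 
        mm=np.zeros_like(m);x0,y0,x1,y1=roi;mm[y0:y1,x0:x1]=255;m&=mm
    m=cv2.morphologyEx(m,cv2.MORPH_CLOSE,np.ones((7,7)))
    k=blobs(m)[0];W=plane(c,k[:,0],42,s)[:,:2]
    return cv2.minAreaRect(np.float32(W)),k
E
python3 - <<'E'
import pickle
from m import *
s,c=pickle.load(open('wrist2.pkl','rb'));H=hsv(c)
r,k=measure_slab(c,s,(220,30,400,180));print(r)
blue=cv2.inRange(H,(105,120,40),(125,255,255))
A=[(x,max(np.where(blue[:40,x]>0)[0])+.5) for x in range(230,600,5)]
B=[(max(np.where(blue[y,180:240]>0)[0])+180.5,y) for y in range(25,165,5)]
la=fit(plane(c,A,20,s)[:,:2]);lb=fit(plane(c,B,20,s)[:,:2]);print(la,lb,inter(la,lb),np.degrees(np.arctan2(la[1][0],-la[1][1])),np.degrees(np.arctan2(lb[1][1],lb[1][0])))
cv2.imwrite('pics/w2c.png',cv2.resize(c["pixels"][195:305,250:400],None,fx=5,fy=5,interpolation=cv2.INTER_NEAREST))
# predicted foot corners assuming handle axis at TCP
T=s["tool_pos"];O=s["orientation"]
for dz in(36.4,66.4):
    P=[T+O@np.array([a,b,dz]) for a,b in((35,-35),(35,35))];print(dz,proj(c,P,s).round(1).tolist())
E
```

```text
((555.169921875, 233.19552612304688), (89.68445587158203, 69.65625762939453), 82.43951416015625)
(array([629.33734, 146.56177], dtype=float32), array([ 0.02970826, -0.9995586 ], dtype=float32)) (array([557.54395, 313.00104], dtype=float32), array([0.9994462, 0.0332763], dtype=float32)) [624.32446 315.2245 ] 1.7024083 1.9069437
36.4 [[259.8, 208.5], [380.6, 208.4]]
66.4 [[267.4, 198.3], [373.4, 198.2]]
```

View pics/w2c.png

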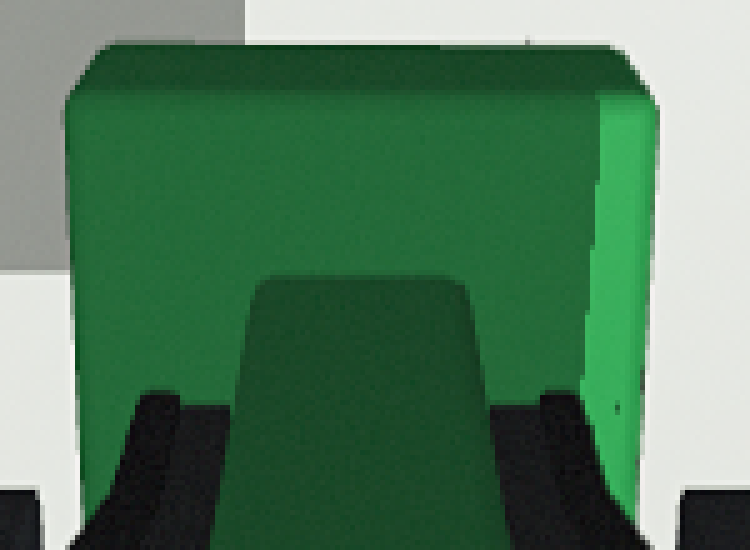

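Request:
carry_out(
  plan=[
    [[0, 0, 25, 0, 0, 0, 0], [0, 0, 55, 0, 0, 0, 0], [0, 0, 80, 0, 0, 0, 0], [0, 0, 92, 0, 0, 0, 0], [0, 0, 95, 0, 0, 0, 0], [0, 0, 95, 0, 0, 0, 0], [5, 0, 95, 0, 0, 0, 0], [10, 0, 95, 0, 0, 0, 0], [15, 0, 95, 0, 0, 0, 0], [18, 0, 95, 0, 0, 0, 0], [21, 0, 95, 0, 0, 0, 0], [24, 0, 95, 0, 0, 0, 0]],
  ],
)

```text
t: 7.0
tool_pos: [481.9, 219.3, 91.5]
orientation: [[0.999, 0.033, -0.001], [0.033, -0.999, -0.0], [-0.001, 0.0, -1.0]]
wrist_force: [-1.5, -0.0, -1.2]
width: 26.0
```

Request:
carry_out(
  plan=[
    [[3, 0, 0, 0, 0, 0, 0], [6, 0, 0, 0, 0, 0, 0], [9, 0, 0, 0, 0, 0, 0], [12, 0, 0, 0, 0, 0, 0], [15, 0, 0, 0, 0, 0, 0], [18, 0, 0, 0, 0, 0, 0], [21, 0, 0, 0, 0, 0, 0], [24, 0, 0, 0, 0, 0, 0], [27, 0, 0, 0, 0, 0, 0], [30, 0, 0, 0, 0, 0, 0], [32, 0, 0, 0, 0, 0, 0], [32, 0, 0, 0, 0, 0, 0]],
  ],
)

```text
t: 8.2
tool_pos: [514.4, 220.5, 91.6]
orientation: [[0.999, 0.033, 0.001], [0.033, -0.999, 0.0], [0.001, -0.0, -1.0]]
wrist_force: [0.1, 0.2, -2.4]
width: 25.8
```

Run:
```python
from workcell import *
import cv2,pickle
from m import *
s=read_state();print(s['t'],s['tool_pos'],s['orientation'],s['joint_pos'],s['width'],s['wrist_force'])
for n in("wrist","top"):
    c=capture(n);cv2.imwrite(f"pics/{n}3.png",c["pixels"]);pickle.dump((s,c),open(f"{n}3.pkl","wb"))
```

```text
8.2 [514.43750881 220.46675     91.57333196] [[ 9.99465733e-01  3.26798910e-02  5.22907841e-04]
 [ 3.26797939e-02 -9.99465854e-01  1.93172907e-04]
 [ 5.28941401e-04 -1.75981181e-04 -9.99999845e-01]] [   8.1277024    17.45278537  -39.22787102  103.92435895   12.30783814
   62.90009191 -123.58116027] 25.754669216131703 [ 0.07036416  0.20333085 -2.42690391]
```

View pics/wrist3.png

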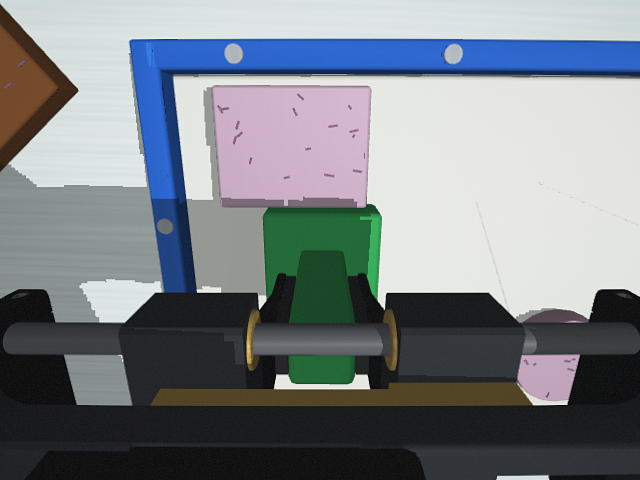

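Wrist view: the slab is now almost square, with top edge at y≈86 and the far fence's inner edge at y≈74, so about 8 mm of gap remains. I'll creep on and watch the force.

Request:
carry_out(
  plan=[
    [[2, 0, 0, 0, 0, 0, 0], [4, 0, 0, 0, 0, 0, 0], [5.5, 0, 0, 0, 0, 0, 0], [7, 0, 0, 0, 0, 0, 0], [7, 0, 0, 0, 0, 0, 0]],
  ],
)

```text
t: 8.8
tool_pos: [521.3, 220.7, 91.5]
orientation: [[0.999, 0.033, 0.0], [0.033, -0.999, 0.0], [0.0, -0.0, -1.0]]
wrist_force: [-1.4, -0.6, -2.1]
width: 25.9
```

Request:
carry_out(
  plan=[
    [[1, 0, 0, 0, 0, 0, 0], [1.5, 0, 0, 0, 0, 0, 0], [1.5, 0, 0, 0, 0, 0, 0]],
  ],
)

```text
t: 9.1
tool_pos: [522.5, 220.7, 91.5]
orientation: [[0.999, 0.033, -0.0], [0.033, -0.999, -0.0], [-0.0, 0.0, -1.0]]
wrist_force: [-2.0, -0.4, -0.7]
width: 26.0
```

Run:
```python
from workcell import *
import cv2,pickle
from m import *
s=read_state();print(s['t'],s['tool_pos'],s['wrist_force'],s['torque'])
c=capture("wrist");cv2.imwrite(f"pics/wrist4.png",c["pixels"][20:250,100:420])
pickle.dump((s,c),open("wrist4.pkl","wb"))
print(measure_slab(c,s,(180,50,400,230))[0])
```

```text
9.1 [522.45939965 220.68929698  91.47363266] [-1.98580312 -0.35798222 -0.69433056] [0.05231643 0.51177291 0.03870513]
((589.4952392578125, 239.4980010986328), (69.41997528076172, 89.89599609375), 1.7722841501235962)
```

View pics/wrist4.png

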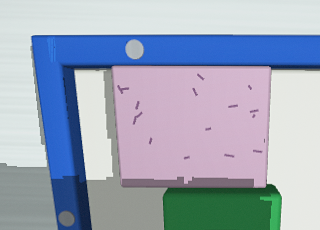

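Request:
carry_out(
  plan=[
    [[-5, 0, 0, 0, 0, 0, 0], [-12, 0, 0, 0, 0, 0, 0], [-12, 0, -20, 0, 0, 0, 0], [-12, 5, -40, 0, 0, 0, 0], [-10, 25, -45, 0, 0, 0, 0], [0, 50, -45, 0, 0, 0, 0], [20, 68, -45, 0, 0, 0, 0], [42, 72, -45, 0, 0, 0, 0], [58, 72, -45, 0, 0, 0, 0], [63, 72, -42, 0, 0, 0, 0], [63, 72, -40, 0, 0, 0, 0], [63, 72, -40, 0, 0, 0, 0]],
  ],
)

```text
t: 10.35
tool_pos: [586.3, 151.2, 130.8]
orientation: [[0.999, 0.034, -0.002], [0.034, -0.999, -0.0], [-0.002, 0.0, -1.0]]
wrist_force: [0.3, 0.4, -2.2]
width: 25.7
```

Run:
```python
from workcell import *
import cv2,pickle
from m import *
s=read_state();print(s['t'],s['tool_pos'],s['orientation'],s['joint_pos'])
c=capture("wrist");cv2.imwrite(f"pics/wrist5.png",c["pixels"]);pickle.dump((s,c),open("wrist5.pkl","wb"))
c=capture("top");cv2.imwrite(f"pics/top5.png",c["pixels"]);pickle.dump((s,c),open("top5.pkl","wb"))
```

```text
10.35 [586.34189126 151.24153871 130.82759682] [[ 9.99422115e-01  3.39446769e-02 -1.78721328e-03]
 [ 3.39441137e-02 -9.99423673e-01 -3.44510081e-04]
 [-1.79787754e-03  2.83645623e-04 -9.99998344e-01]] [  12.87522813   20.32838748  -36.33549236   95.18274411   12.73465272
   68.79044166 -114.46985656]
```

View pics/wrist5.png

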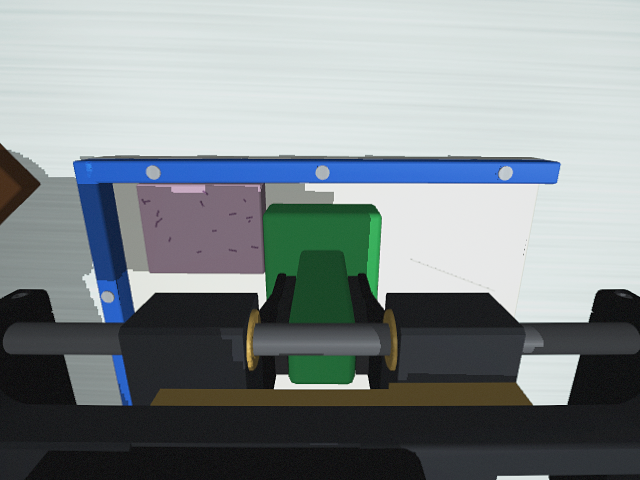

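Wrist view: the slab sits flush with the far fence and the pusher foot's left face (x≈265) is just to the right of it, with about 9 mm clearance. I'll lower and push left.

Request:
carry_out(
  plan=[
    [[0, 0, 15, 0, 0, 0, 0], [0, 0, 30, 0, 0, 0, 0], [0, 0, 39, 0, 0, 0, 0], [0, 0, 40, 0, 0, 0, 0], [0, -3, 40, 0, 0, 0, 0], [0, -6, 40, 0, 0, 0, 0], [0, -9, 40, 0, 0, 0, 0], [0, -12, 40, 0, 0, 0, 0], [0, -15, 40, 0, 0, 0, 0], [0, -18, 40, 0, 0, 0, 0], [0, -21, 40, 0, 0, 0, 0], [0, -21, 40, 0, 0, 0, 0]],
  ],
)

```text
t: 11.65
tool_pos: [587.1, 172.9, 91.6]
orientation: [[0.999, 0.034, 0.001], [0.034, -0.999, 0.001], [0.001, -0.001, -1.0]]
wrist_force: [1.5, -0.5, -1.4]
width: 25.6
```

Request:
carry_out(
  plan=[
    [[0, -3, 0, 0, 0, 0, 0], [0, -6, 0, 0, 0, 0, 0], [0, -9, 0, 0, 0, 0, 0], [0, -12, 0, 0, 0, 0, 0], [0, -14, 0, 0, 0, 0, 0], [0, -14, 0, 0, 0, 0, 0]],
  ],
)

```text
t: 12.25
tool_pos: [586.3, 186.9, 91.4]
orientation: [[0.999, 0.034, -0.0], [0.034, -0.999, 0.001], [-0.0, -0.001, -1.0]]
wrist_force: [-0.8, -0.1, -1.9]
width: 25.8
```

```bash
cat > look.py <<'E'
import sys
from workcell import *
import cv2,pickle
from m import *
i=sys.argv[1]
s=read_state();print(s['t'],s['tool_pos'],s['wrist_force'],s['torque'])
c=capture("wrist");cv2.imwrite(f"pics/wrist{i}.png",c["pixels"]);pickle.dump((s,c),open(f"wrist{i}.pkl","wb"))
E
python3 look.py 6
```

```text
12.25 [586.34857595 186.8531511   91.3967194 ] [-0.8335951  -0.07454111 -1.90004129] [-0.05065178 -0.0314395  -0.01940067]
```

View pics/wrist6.png

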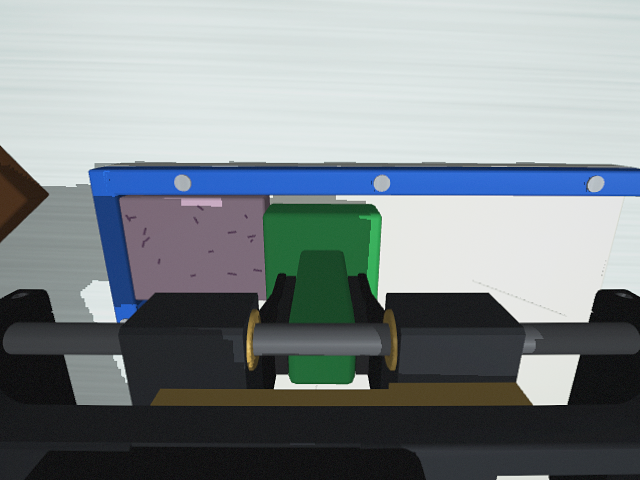

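Slab is at x≈120–268, nearly at the left fence. Creeping the last millimetres.

Request:
carry_out(
  plan=[
    [[0, -1, 0, 0, 0, 0, 0], [0, -2, 0, 0, 0, 0, 0], [0, -3, 0, 0, 0, 0, 0], [0, -3, 0, 0, 0, 0, 0]],
  ],
)

```text
t: 12.7
tool_pos: [586.5, 188.0, 91.5]
orientation: [[0.999, 0.032, -0.0], [0.032, -0.999, -0.001], [-0.0, 0.001, -1.0]]
wrist_force: [-0.5, -2.6, -1.2]
width: 25.9
```

Request:
carry_out(
  plan=[
    [[0, -1, 0, 0, 0, 0, 0], [0, -1, 0, 0, 0, 0, 0]],
  ],
)

```text
t: 12.9
tool_pos: [586.5, 188.2, 91.5]
orientation: [[0.999, 0.032, -0.001], [0.032, -0.999, -0.002], [-0.001, 0.002, -1.0]]
wrist_force: [-0.9, -5.2, 0.5]
width: 25.8
```

The pusher stalls with a rising reaction force (−5 N in y), so the slab is on the left fence. I'll back off, lift and check.

Request:
carry_out(
  plan=[
    [[0, 4, 0, 0, 0, 0, 0], [0, 10, 0, 0, 0, 0, 0], [0, 20, 0, 0, 0, 0, 0], [0, 25, -20, 0, 0, 0, 0], [0, 30, -50, 0, 0, 0, 0], [-5, 50, -80, 0, 0, 0, 0], [-20, 80, -95, 0, 0, 0, 0], [-40, 110, -95, 0, 0, 0, 0], [-60, 135, -95, 0, 0, 0, 0], [-75, 150, -95, 0, 0, 0, 0], [-80, 155, -95, 0, 0, 0, 0], [-80, 155, -95, 0, 0, 0, 0]],
  ],
)

```text
t: 14.1
tool_pos: [511.5, 31.4, 186.8]
orientation: [[1.0, 0.031, 0.001], [0.031, -1.0, -0.001], [0.001, 0.001, -1.0]]
wrist_force: [-0.5, 0.4, -1.9]
width: 25.7
```

```bash
python3 look.py 7
python3 - <<'E'
from workcell import *
import pickle
from m import *
s,c=pickle.load(open('wrist7.pkl','rb'))
print(measure_slab(c,s,(0,0,300,200))[0])
c=capture("top");pickle.dump((s,c),open("top7.pkl","wb"))
print(measure_slab(c,None,(190,205,270,300))[0])
cv2.imwrite('pics/top7.png',cv2.resize(c["pixels"][195:335,180:340],None,fx=4,fy=4,interpolation=cv2.INTER_NEAREST))
E
```

```text
14.1 [511.48088961  31.43657468 186.76829191] [-0.50845064  0.39023232 -1.94672314] [ 0.08054762 -0.02542474 -0.04055568]
((589.0162963867188, 262.5102233886719), (69.21451568603516, 101.0496826171875), 1.4739081859588623)
((585.8310546875, 264.1040344238281), (69.38748931884766, 90.09803771972656), 1.7157843112945557)
```

View pics/wrist7.png

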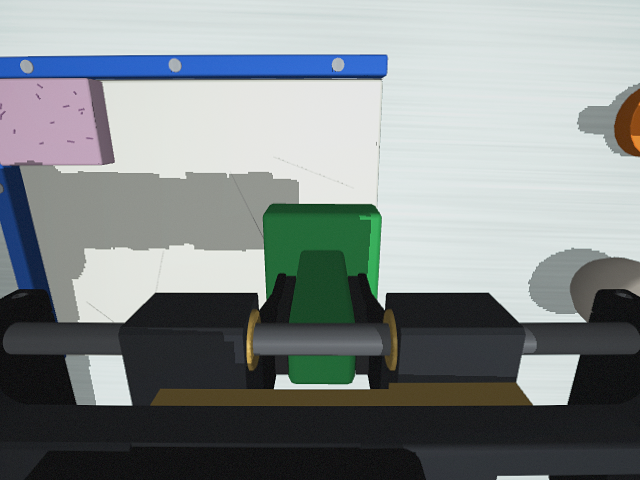

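View pics/top7.png

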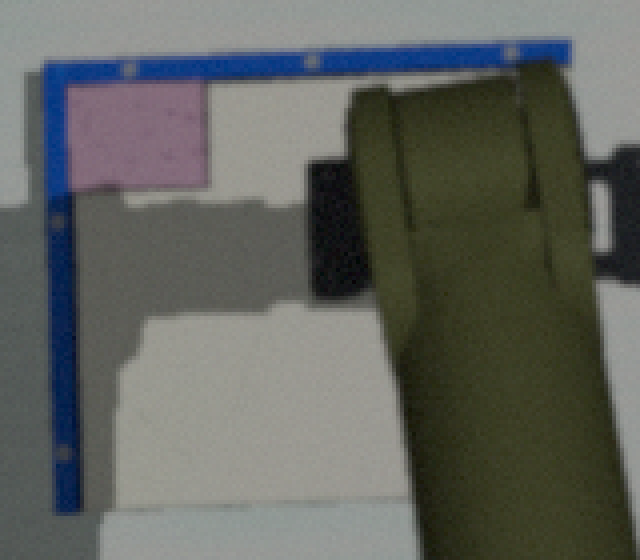

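Both views show the slab flush in the corner: top view gives about (−35, −47) mm from the corner and 0.2° from square. Now I carry the pusher back to its old spot.

Request:
carry_out(
  plan=[
    [[0, 15, 0, 0, 0, 0, 0], [0, 45, 0, 0, 0, 0, 0], [0, 85, 0, 0, 0, 0, 0], [1, 125, 0, 0, 0, 0, 0], [1, 165, 0, 0, 0, 0, 0], [1, 205, 0, 0, 0, 0, 0], [1, 245, 0, 0, 0, 0, 0], [2, 285, 0, 0, 0, 0, 0], [2, 325, 0, 0, 0, 0, 0], [2, 365, 0, 0, 0, 0, 0], [2, 400, 0, 0, 0, 0, 0], [2, 425, 0, 0, 0, 0, 0]],
  ],
)

```text
t: 15.4
tool_pos: [528.5, -394.6, 185.5]
orientation: [[0.999, 0.032, -0.0], [0.032, -0.999, -0.0], [-0.0, 0.0, -1.0]]
wrist_force: [0.6, -0.1, -2.7]
width: 25.9
```

Request:
carry_out(
  plan=[
    [[0, 15, 0, 0, 0, 0, 0], [0, 20, 0, 0, 0, 0, 0], [0, 21, 20, 0, 0, 0, 0], [0, 21, 50, 0, 0, 0, 0], [0, 21, 80, 0, 0, 0, 0], [0, 21, 98, 0, 0, 0, 0], [0, 21, 106, 0, 0, 0, 0], [0, 21, 110, 0, 0, 0, 0], [0, 21, 110, 0, 0, 0, 0], [0, 21, 110, 0, 0, 0, 0]],
  ],
)

```text
t: 16.4
tool_pos: [529.3, -413.6, 78.0]
orientation: [[0.999, 0.033, 0.002], [0.033, -0.999, -0.001], [0.002, 0.001, -1.0]]
wrist_force: [-0.8, 0.3, -1.8]
width: 25.7
```

```bash
python3 look.py 8
```

```text
16.4 [ 529.26234906 -413.60667755   78.01782451] [-0.8036596   0.31827231 -1.76431641] [ 0.03736151 -0.00837259 -0.01796426]
```

View pics/wrist8.png

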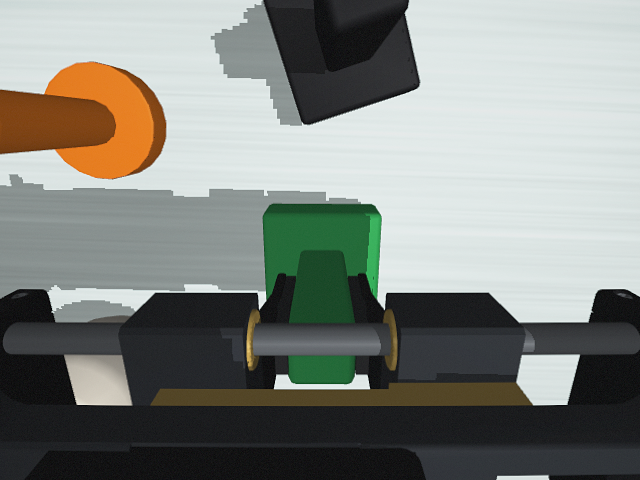

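The pusher hangs upright, clear of the black pusher (330,60), the press (100,120) and the taro (100,370). It is about 11.5 mm above the bench. I'll lower until the force shows contact.

Request:
carry_out(
  plan=[
    [[0, 0, 4, 0, 0, 0, 0], [0, 0, 8, 0, 0, 0, 0], [0, 0, 10, 0, 0, 0, 0], [0, 0, 10.5, 0, 0, 0, 0], [0, 0, 10.5, 0, 0, 0, 0]],
  ],
)

```text
t: 16.95
tool_pos: [528.1, -413.5, 66.4]
orientation: [[0.999, 0.033, -0.0], [0.033, -0.999, -0.0], [-0.0, 0.0, -1.0]]
wrist_force: [-2.1, 1.0, 1.5]
width: 25.7
```

Request:
carry_out(
  plan=[
    [[0, 0, 0.5, 0, 0, 0, 0], [0, 0, 1, 0, 0, 0, 0], [0, 0, 1, 0, 0, 0, 0]],
  ],
)

```text
t: 17.25
tool_pos: [528.0, -413.6, 66.3]
orientation: [[0.999, 0.033, -0.0], [0.033, -0.999, -0.0], [-0.0, 0.0, -1.0]]
wrist_force: [-3.3, 2.1, 7.4]
width: 25.9
```

Request:
carry_out(
  plan=[
    [[0, 0, -0.5, 0, 0, 0, 0.35], [0, 0, -0.5, 0, 0, 0, 0.5], [0, 0, -0.5, 0, 0, 0, 1], [0, 0, -0.5, 0, 0, 0, 1], [0, 0, -0.5, 0, 0, 0, 1], [0, 0, -0.5, 0, 0, 0, 1], [0, 0, -10, 0, 0, 0, 1], [0, 0, -30, 0, 0, 0, 1], [0, 0, -60, 0, 0, 0, 1], [0, 0, -95, 0, 0, 0, 1], [0, 0, -130, 0, 0, 0, 1], [0, 0, -155, 0, 0, 0, 1]],
  ],
)

```text
t: 18.45
tool_pos: [529.0, -413.9, 224.0]
orientation: [[0.999, 0.033, 0.003], [0.033, -0.999, -0.002], [0.003, 0.003, -1.0]]
wrist_force: [0.5, -0.1, -0.4]
width: 86.8
```

Request:
carry_out(
  plan=[
    [[-30, 20, 0, 0, 0, 0, 1], [-70, 50, 0, 0, 0, 0, 1], [-110, 90, 0, 0, 0, 0, 1], [-140, 120, 0, 0, 0, 0, 1], [-150, 130, 0, 0, 0, 0, 1], [-150, 130, 0, 0, 0, 0, 1]],
  ],
)

```text
t: 19.05
tool_pos: [379.0, -551.2, 220.6]
orientation: [[1.0, 0.026, -0.001], [0.026, -1.0, -0.001], [-0.001, 0.001, -1.0]]
wrist_force: [-0.6, 0.8, 0.2]
width: 86.8
```

```bash
python3 look.py 9
python3 - <<'E'
from workcell import *
import pickle
from m import *
c=capture("top");cv2.imwrite('pics/top9.png',c["pixels"])
print(measure_slab(c,None,(190,205,270,300))[0])
cv2.imwrite('pics/side9.png',capture("side")["pixels"])
s0,c0=pickle.load(open('top0.pkl','rb'))
def cen(c,lo,hi,roi):
    x0,y0,x1,y1=roi;m=cv2.inRange(hsv(c),lo,hi)[y0:y1,x0:x1];M=cv2.moments(blobs(m)[0]);return round(M['m10']/M['m00']+x0,1),round(M['m01']/M['m00']+y0,1)
for n,lo,hi,roi in(('slice',(140,22,60),(178,140,255),(275,260,330,310)),('press',(5,150,20),(18,255,255),(395,200,440,240)),('green',(55,90,15),(85,255,255),(440,220,500,280))):
    print(n,cen(c0,lo,hi,roi),cen(c,lo,hi,roi))
E
```

```text
19.05 [ 379.04808794 -551.24843805  220.55169975] [-0.64884376  0.83524823  0.16388364] [-0.00820063 -0.01538286  0.0141035 ]
((585.7216186523438, 263.904541015625), (68.85276794433594, 90.40174102783203), 2.3489184379577637)
slice (300.4, 285.4) (300.3, 285.4)
press (419.1, 219.9) (419.2, 219.9)
green (472.8, 248.4) (471.8, 249.6)
```

View pics/top9.png

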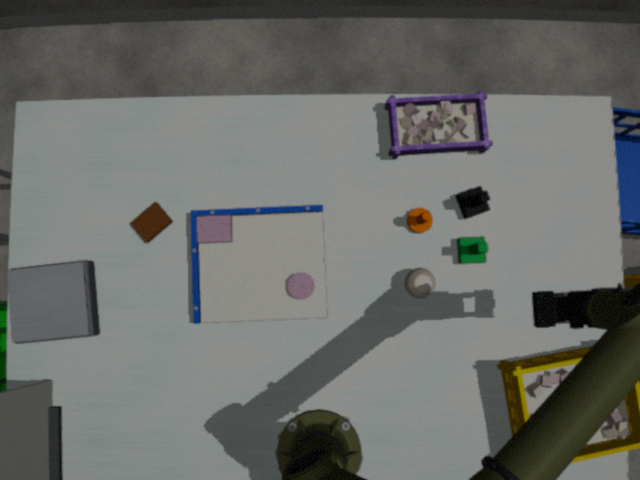

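View pics/side9.png

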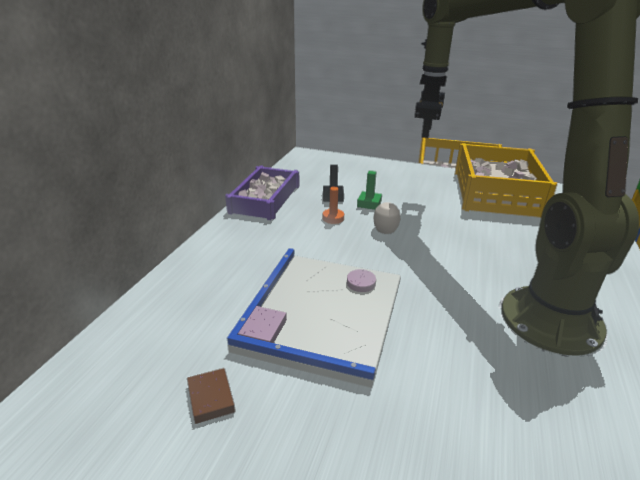

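The slab is in the corner (top view (214,229)) and the pusher stands upright at (472,250). The taro (420,283), press, slice and look-alikes are unmoved, and the gripper is clear of everything. Handing in.

```bash
python3 -c "
from workcell import *
print(sign_off())"
```

```text
the job is handed in; nothing more can be done
None
```

I gripped the green pusher by its handle and nudged the lilac slab square onto the far fence, then left along it onto the left fence. The pusher is back standing on the bench close to its old spot, released, and I handed the job in at about 19 s; no verdict was reported.

- **Slab:** the last top view puts it at about (−35, −47) mm from the corner, within 1° of square. At the left fence the pusher stalled at about 5 N. At the far fence the push reached only about 2 N, so that contact is judged mainly from the pictures.
- **Pusher:** the final top and side views show it upright, off the board and clear of the open gripper.
- **Things to leave alone:** the slice and press shifted by no more than 0.1 pixel between the first and last top views. I checked the taro and the look-alikes only by eye, and they look unmoved.
- **Disagreements:** the wrist and top cameras differed by 2–5 mm on the corner's absolute position. A late wrist reading of the slab was spoiled because it was cut off by the picture edge, so I relied on the top view there.

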